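# Strip the coffee grinder for cleaning

### The job

The coffee grinder's hopper is off and its burr needs cleaning. The black nut that holds the burr has a left-hand thread: unscrew it by turning it clockwise (seen from above), lift it off and stand it upright in the small square dish; then lift the burr off the shaft and lay it flat on the big square plate. Set both down gently, well inside the rims, and leave the dish, the plate and the other kitchen things where they are.

Things in the scene. Friction and masses are not known exactly. Their poses are not given: they have to be found in the camera images.
- grinder: White coffee grinder, fixed: round housing 136 mm across (156 at the foot), 130 mm high, black spout on its -x side reaching 110 mm from the axis. On top a steel boss 42 mm across, up to 150 mm, and on the same axis a steel shaft with a coarse two-start left-hand thread, 26 mm across, its top 197 mm above the counter. Origin: on the shaft's axis at counter height; z up.
- nut: Black plastic cap nut on the shaft, resting on the burr: a twelve-sided hub 39 mm across and 34 mm high, closed on top, with a straight grip bar on it, 52 mm long (its x), 14 mm thick (its y), from 34 to 64 mm above the origin; lugs inside ride in the thread. 80 to 170 g. Origin: centre of its open underside; z up.
- nut_thread (a point): Point on the nut's axis 56 mm above its underside, a good TCP height on the bar. Clockwise from above undoes it, rising 4 mm per rad (after up to 0.6 rad of play); counter-clockwise jams it. Between 0.5 and 0.75 turn from the start it comes free: before that the thread blocks a straight pull (8 N is enough to tell), after it nothing does. Let go part-way, it stays put.
- burr: Dark steel ring burr under the nut, 60 mm across, bore 32 mm, 20 mm high, about 300 g. It lies loose on the boss around the shaft, its underside 150 mm above the counter. Origin: centre of its underside; z up. Lift it at least 60 mm to clear the shaft.
- small_dish: Small square white dish, 130 mm wide, 18 mm high, walls and floor 6 mm thick (inner floor 5 to 6 mm above the origin). Origin: centre of its underside.
- big_plate: Big square white plate with the same rim, 170 mm wide, 18 mm high, walls and floor 6 mm thick. Origin: centre of its underside.
- burr_seat (a point): Point on the shaft's axis at the top of the boss, where the burr's underside rests (150 mm above the counter).
- nut_seat (a point): Point on the shaft's axis at the top of the burr, 170 mm above the counter, where the nut's underside rests. The nut lifts off the shaft's end once its underside is 30 mm above this point, if the thread is free.
- tumbler0: Glass tumbler standing upside down, 72 mm across, 110 mm high. Origin: centre of its underside. Bystander.
- tumbler1: Another glass tumbler like it. Bystander.
- bean_jar: Amber glass jar with a wooden lid, 72 mm across, 110 mm high. Origin: centre of its underside. Bystander.
- brush: Small brush 170 mm long, lying. Bystander.
- mug: White mug, 80 mm across, 90 mm high. Origin: centre of its underside. Bystander.
- spoon: Steel spoon 160 mm long, lying. Bystander.
- salt_pot: Small white pot with a steel lid, 44 mm across, 65 mm high. Origin: centre of its underside. Bystander.

How it is judged:
By the outcome, as a careful person would: the job done as asked, in the order asked, and still so for the second after the job is handed in, with the robot touching nothing.
It also fails if it takes over 72 s, if anything falls off the work surface, if the arm or the gripper's body presses on something with over 40 N, if the wrist force passes 120 N, or if a joint passes its speed limit or range.

### The arm

A 6-joint arm with a two-finger parallel gripper is mounted at the origin on the work surface. World frame = base frame: x ahead of the robot, y to its left, z up, the work surface at z = 0. Lengths are in m, angles in rad, forces in N, time in s.
With the tool pointing down it reaches from about 0.25 to 0.85 m from the base axis. Payload 12.5 kg.
Tool frame: the origin (TCP) lies between the finger pads, 19 mm behind the fingertips; this is the grasp point; z points along the fingers, y is the line along which they close (so a half turn about z gives the same grasp; the last joint's range is limited). The gripper opens to 93 mm and grips with 3 to 60 N. Pads are 15 mm wide; open, the fingers measure 128 mm over their backs; the gripper's body (75 mm by 188 mm) begins 65 mm behind the grasp point.
Start: joints at [1.174, 0.351, 1.652, -0, 1.139, -0.085], TCP at [0.169, 0.523, 0.237] pointing down, gripper open.
Joint ranges: [-2.75, 2.75], [-0.79, 2.1], [0.01, 2.65], [-1.57, 4.71], [0.07, 3.14], [-2.87, 2.87]. Speed limits (rad/s): [2.22, 2.22, 2.79, 3.14, 3.14, 3.14].

### API

Orientations are given as [roll, pitch, yaw] about the fixed x, y, z axes, in that order (R = Rz(yaw) Ry(pitch) Rx(roll)).
In Python, from cell import robot gives the robot as it stands.
- The arm moves only by the shell command python3 inch.py [FORCE], which reads ROWS from standard input. ROWS is a JSON list of rows, 1 to 10 of them, each of 7 numbers: dx, dy, dz in cm, then a rotation vector rx, ry, rz in rad, then the opening from 0.0 (shut) to 1.0 (fully open); each row is the pose to reach, as a shift and turn from the pose commanded when the command began, along the tool's axes at that moment; what a row does not reach only later rows make up. A row lasts 1/12 s, in which the tool goes at most 0.0417 m and 0.125 rad, less where a joint would pass 70% of its speed; a pose out of reach is approached as far as the arm can. The fingers move at their own pace and stop on an object; FORCE is the grip in N (left out, the last holds). Time passes only in rows, so rows that do not move let the fingers close. It prints the time, the measured TCP pose, the force, the opening and the grip force at its end. Input that does not fit is refused with a message, and nothing moves.
- robot.get_obs(): the state, without advancing time (a new reading comes with each control period).
- robot.snapshot(name): name is "scene" or "top"; returns a dict with "img" (420x560x3 uint8, blue, green, red), "fx", "fy", "cx", "cy" (pixels), "rvec" (rotation vector, rad) and "tvec" (3), from world to camera coordinates, as OpenCV has them. Camera axes: x right, y down, z forward; pixel columns grow to the right and rows downward; lengths in m; the calibration is good to about 2 mm. A picture is of the moment at which its call begins. There is no depth.
- robot.finish_job(): hands the job in; it is judged then, once.
The state is a dict: "time": time; "qpos": joint angles; "joint_velocities": joint speeds; "joint_efforts": joint torques, N m; "tcp_pos": TCP position; "ee_rot": TCP orientation; "ft_force": force on the tool from outside, world axes, zero at the start; "torque": the same for the moment, N m; "opening": opening from 0.0 (shut) to 1.0 (fully open); "finger_force": force on a finger pad.
Only numpy, scipy, OpenCV 4.12 (cv2) and the standard library are available. Lean on these libraries where they do the work, as an engineer would, in place of code of your own. Each camera call takes 0.05 s, during which the arm holds its last target. There are 200 camera calls.

## Working session

There is one attempt and no reset: what is moved stays moved. The work goes in short steps, Python scripts to look and compute and a shell command to move; the robot and the scene stay as the last step left them, time stands still between calls to the robot, and variables do not carry over. Pictures are saved under pics/ and viewed, at most 10 in all, crops included, and the job is handed in when it is done.

```bash
ls; mkdir -p pics
python3 - <<'E'
from cell import robot
import cv2,json
o=robot.get_obs();print(o['time'],o['tcp_pos'],o['ee_rot'],o['opening'])
for n in("scene","top"):
    s=robot.snapshot(n);cv2.imwrite(f"pics/{n}0.png",s["img"]);print({k:v for k,v in s.items() if k!="img"})
E
```

```text
cell.py
inch.py
pics
0.0 [0.16858387 0.52319143 0.23691613] [-3.14046271e+00 -8.40457439e-05  2.82980715e+00] 1.00008470916426
{'fx': 499.35709062179836, 'fy': 499.35709062179836, 'cx': 278.527781076872, 'cy': 197.29615991828365, 'rvec': array([ 2.05079142,  1.70287039, -0.50410448]), 'tvec': array([-0.09189967, -0.34847598,  1.79761149])}
{'fx': 519.9068934885264, 'fy': 519.9068934885264, 'cx': 276.44061310513456, 'cy': 207.1990394261233, 'rvec': array([ 2.17285122, -2.21654562,  0.04295778]), 'tvec': array([0.01986992, 0.51613163, 1.33014361])}
```

View pics/scene0.png

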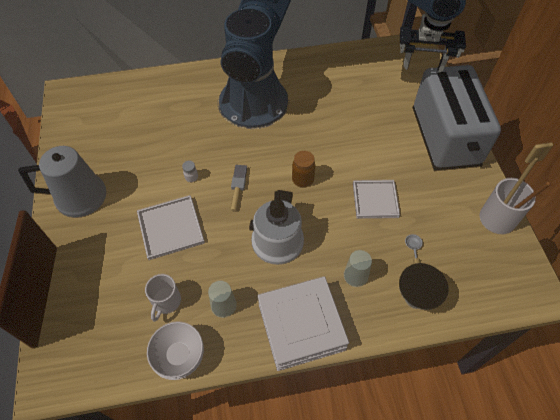

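View pics/top0.png

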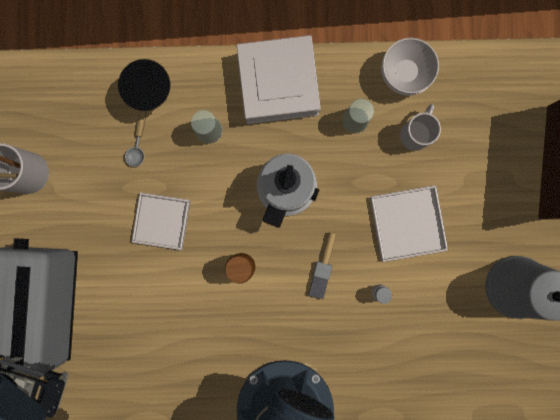

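The scene view has the grinder at about (277,230), the small dish at (376,199) and the big plate at (170,227). In the top view they are at (287,185), (160,222) and (408,223). I'll enlarge the key parts next.

Run:
```python
import cv2,numpy as np
t=cv2.imread("pics/top0.png");s=cv2.imread("pics/scene0.png")
c=lambda im,x,y,w,h,k:cv2.resize(im[y:y+h,x:x+w],None,fx=k,fy=k,interpolation=cv2.INTER_CUBIC)
a=c(t,247,145,80,90,5); b=c(s,242,180,80,90,5)
im=np.hstack([a,b]); im=cv2.convertScaleAbs(im,alpha=1.7,beta=25)
for i in range(0,800,50): cv2.line(im,(i,0),(i,5),(0,0,255),1)
for i in range(0,450,50): cv2.line(im,(0,i),(5,i),(0,0,255),1)
cv2.imwrite("pics/g1.png",im)
```

```text
(no output)
```

View pics/g1.png

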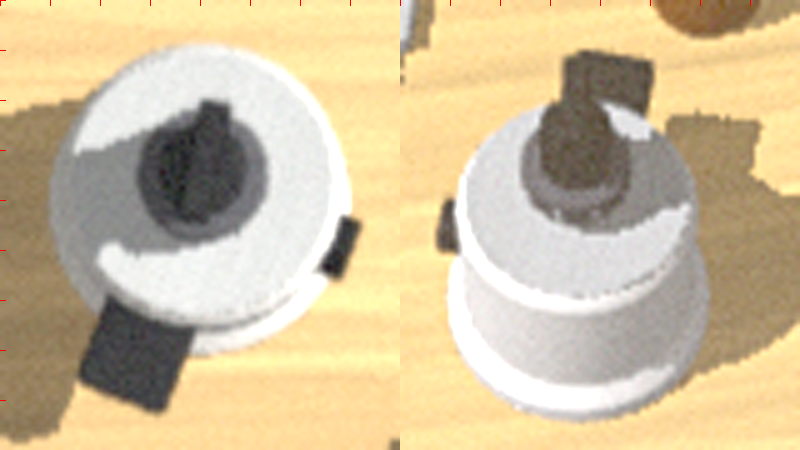

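The crop shows the burr circle at top (287.6,180.4) and the bar running roughly from (290,166) to (284,188). Next I'll enhance the nut and the dishes.

```bash
cat > h.py <<'E'
import numpy as np,cv2
CAM={'scene':(499.357,278.528,197.296,[2.05079142,1.70287039,-0.50410448],[-0.09189967,-0.34847598,1.79761149]),
'top':(519.907,276.441,207.199,[2.17285122,-2.21654562,0.04295778],[0.01986992,0.51613163,1.33014361])}
def P(n,pts):
    f,cx,cy,r,t=CAM[n];K=np.array([[f,0,cx],[0,f,cy],[0,0,1]])
    return cv2.projectPoints(np.array(pts,float).reshape(-1,1,3),np.array(r),np.array(t),K,None)[0].reshape(-1,2)
def U(n,u,v,z):
    f,cx,cy,r,t=CAM[n];R=cv2.Rodrigues(np.array(r))[0];c=-R.T@np.array(t)
    d=R.T@np.array([(u-cx)/f,(v-cy)/f,1]);return (c+d*(z-c[2])/d[2]).round(4)
E
python3 - <<'E'
import cv2,numpy as np
from h import *
print('burr',U('top',287.6,180.4,.165),'housing',U('top',247+199/5,145+185/5,.13))
print('scene burr',U('scene',242+175/5,180+177/5,.165))
t=cv2.imread("pics/top0.png");s=cv2.imread("pics/scene0.png")
def c(im,x,y,w,h,k,g=1):
    o=cv2.resize(im[y:y+h,x:x+w],None,fx=k,fy=k,interpolation=cv2.INTER_CUBIC)
    return (255*(np.clip(o/255.*(1 if g==1 else 3.5),0,1))**g).astype(np.uint8)
a=np.hstack([c(t,270,162,33,25,12,.6),c(s,262,185,33,25,12,.6)])
d=np.hstack([c(t,126,186,66,66,4),c(t,364,181,88,88,3),c(s,130,190,80,66,3)[:198].repeat(1,0)]if 0 else [c(t,126,186,66,66,4),c(t,364,181,88,88,3)])
w=max(a.shape[1],d.shape[1]);pad=lambda i:cv2.copyMakeBorder(i,0,0,0,w-i.shape[1],cv2.BORDER_CONSTANT)
cv2.imwrite("pics/g2.png",np.vstack([pad(a),pad(d)]));print(a.shape,d.shape)
E
```

```text
burr [ 0.5703 -0.0182  0.165 ] housing [ 0.57   -0.0168  0.13  ]
scene burr [ 0.583  -0.0173  0.165 ]
(300, 792, 3) (264, 528, 3)
```

View pics/g2.png

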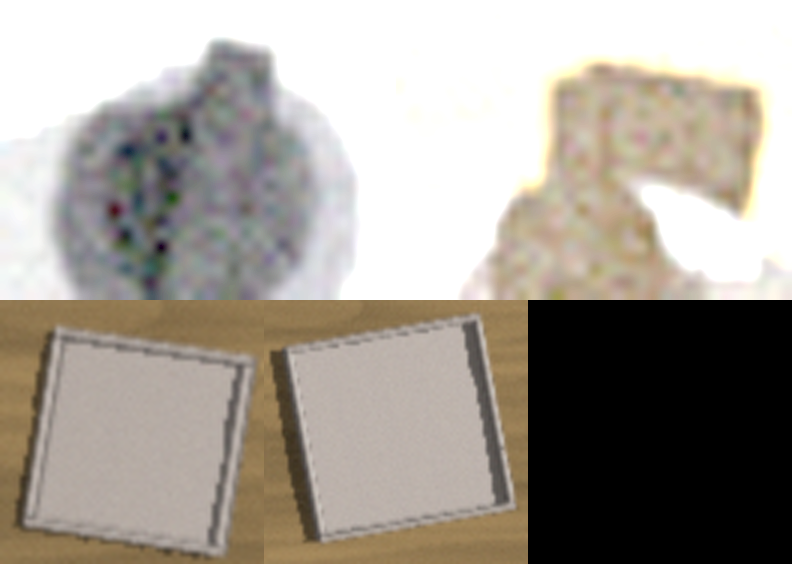

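The bar end is near top pixel (290,165). Its left edge tilts about 12°, which gives a yaw of about −0.2. I'll overlay models on the picture to check this, and fit the dish corners.

```bash
cat >> h.py <<'E'
def box(c,yaw,lx,ly,z0,z1):
    R=np.array([[np.cos(yaw),-np.sin(yaw)],[np.sin(yaw),np.cos(yaw)]])
    q=np.array([[1,1],[1,-1],[-1,-1],[-1,1]])*[lx/2,ly/2]@R.T+c
    return [np.c_[q,np.full(4,z)] for z in(z0,z1)]
def circ(c,r,z):
    a=np.linspace(0,2*np.pi,40);return np.c_[c[0]+r*np.cos(a),c[1]+r*np.sin(a),np.full(40,z)]
E
cat > ov.py <<'E'
import sys
from h import *
def panel(n,im,x,y,w,h,k,polys,a=1.,g=1.):
    o=cv2.resize(im[y:y+h,x:x+w],None,fx=k,fy=k,interpolation=cv2.INTER_CUBIC)
    o=(255*np.clip(o/255.*a,0,1)**g).astype(np.uint8)
    for p,col in polys:
        q=((P(n,p)-[x,y]+.5)*k*8).astype(np.int32);cv2.polylines(o,[q.reshape(-1,1,2)],True,col,1,cv2.LINE_AA,3)
    return o
E
python3 - <<'E'
from ov import *
t=cv2.imread("pics/top0.png");s=cv2.imread("pics/scene0.png")
for n in CAM:
    f,cx,cy,r,tt=CAM[n];print(n,-cv2.Rodrigues(np.array(r))[0].T@np.array(tt))
# dishes: rim corners z=.018
D=np.array([[54,329],[252,358],[221,553],[25,524]],float)-[0,300];D=D/4+[126,186]-.4
B=np.array([[288,350],[479,318],[514,506],[319,541]],float)-[264,300];B=B/3+[364,181]-.35
for q in(D,B):
    w=np.array([U('top',*p,.018) for p in q])[:,:2];print(w.mean(0),np.linalg.norm(w-np.roll(w,1,0),axis=1),np.degrees(np.arctan2(*(w-np.roll(w,1,0)).T[::-1]))%90)
c=np.array([.570,-.0175]);rows=[]
Y,G,M=(0,255,255),(0,200,0),(255,0,255)
for n,im,x,y in(('top',t,266,158),('scene',s,258,183)):
    r=[]
    for yaw in(-.1,-.25,-.4):
        b=box(c,yaw,.052,.014,.204,.234)
        r.append(panel(n,im,x,y,44,44,6,[(b[1],Y),(b[0],G),(circ(c,.030,.17),M),(circ(c,.0195,.204),M)],2.5,.6))
    rows.append(np.hstack(r))
cv2.imwrite("pics/g3.png",np.vstack(rows))
E
```

```text
scene [ 1.25677326 -0.12893815  1.32860229]
top [4.54631624e-01 1.00800970e-03 1.35254492e+00]
[0.487175 0.3093  ] [0.1266261  0.12926693 0.12662148 0.1274421 ] [81.09559102 80.51581752 80.26987293 80.5155045 ]
[ 0.4676   -0.328975] [0.16474869 0.1658748  0.16292237 0.16867875] [7.60383607 8.38900385 8.57771653 9.00441247]
```

View pics/g3.png

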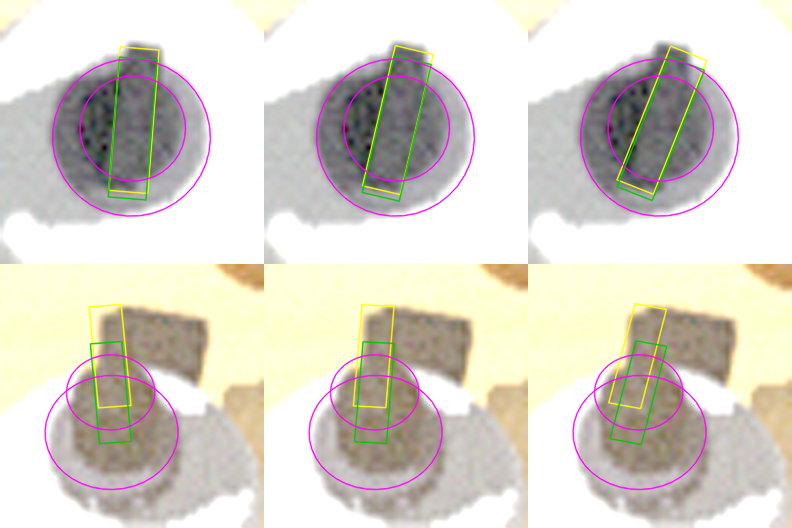

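The top view fits the model with the axis at about (0.570, −0.0165) and bar yaw about −0.18. The small dish centre is (0.487, 0.309) and the big plate centre (0.468, −0.329). Both rim sizes measure a few mm under the given 130 and 170 mm, which is acceptable.

```bash
cat > d.py <<'E'
import sys
import numpy as np
from cell import robot
from scipy.spatial.transform import Rotation as R
o=robot.get_obs();x,y,z,w=map(float,sys.argv[1:5])
r=R.from_euler('xyz',o['ee_rot']);t=R.from_euler('xyz',[np.pi,0,w])
print('d',r.inv().apply(np.array([x,y,z])-o['tcp_pos']).round(4),'rot',(r.inv()*t).as_rotvec().round(4),'yaw',o['ee_rot'][2].round(3),'q6',o['qpos'][5].round(3))
E
python3 d.py .57 -.0165 .29 2.96
```

```text
d [-0.5476 -0.3906 -0.0527] rot [-1.000e-03 -1.000e-04 -1.302e-01] yaw 2.83 q6 -0.085
```
Careful with the scale: shifts go in cm. That gives: -0.27 m is -27, -0.24 m is -24.

```bash
echo '[[-1, -1, -2, 0, 0, 0, 1], [-3, -2.5, -4, 0, 0, 0, 1], [-6, -4.5, -5, 0, 0, -0.02, 1], [-9, -6.5, -5.3, 0, 0, -0.04, 1], [-12, -8.6, -5.3, 0, 0, -0.06, 1], [-15, -10.7, -5.3, 0, 0, -0.08, 1], [-18, -12.8, -5.3, 0, 0, -0.1, 1], [-21, -15, -5.3, 0, 0, -0.13, 1], [-24, -17.1, -5.3, 0, 0, -0.13, 1], [-27, -19.3, -5.3, 0, 0, -0.13, 1]]' | python3 inch.py 8; python3 d.py .57 -.0165 .29 2.96
```

```text
time: 0.93
tcp_pos: [0.3671, 0.2553, 0.2904]
ee_rot: [-3.142, -0.0, 2.96]
ft_force: [0.4, 0.4, -0.0]
opening: 1.001
finger_force: 0.0
d [-0.2486 -0.2308  0.0004] rot [-0.     -0.0001  0.0001] yaw 2.96 q6 -0.886
```

To row units: -0.2486 m is -24.86, -0.24 m is -24.

```bash
echo '[[-2.7, -2.5, 0, 0, 0, 0, 1], [-5.4, -5, 0, 0, 0, 0, 1], [-8.1, -7.5, 0, 0, 0, 0, 1], [-10.8, -10, 0, 0, 0, 0, 1], [-13.5, -12.5, 0, 0, 0, 0, 1], [-16.2, -15, 0, 0, 0, 0, 1], [-18.9, -17.5, 0, 0, 0, 0, 1], [-21.6, -20, 0, 0, 0, 0, 1], [-24, -22.3, 0, 0, 0, 0, 1], [-24.86, -23.08, 0, 0, 0, 0, 1]]' | python3 inch.py 5; python3 d.py .57 -.0165 .227 2.96
```

```text
time: 1.77
tcp_pos: [0.5708, -0.0183, 0.2897]
ee_rot: [-3.141, -0.0, 2.957]
ft_force: [0.7, 0.4, -0.3]
opening: 1.001
finger_force: 0.0
d [0.0011 0.0016 0.0627] rot [-0.0006 -0.0003 -0.0026] yaw 2.957 q6 -1.5
```

```bash
echo '[[0, 0, 1, 0, 0, 0, 1], [0, 0, 2.5, 0, 0, 0, 1], [0, 0, 4, 0, 0, 0, 1], [0, 0, 5.2, 0, 0, 0, 0.6], [0, 0, 5.9, 0, 0, 0, 0.5], [0, 0, 6.3, 0, 0, 0, 0.4], [0, 0, 6.3, 0, 0, 0, 0.3]]' | python3 inch.py 5
python3 - <<'E'
from ov import *
from cell import robot
o=robot.get_obs();print(o['tcp_pos'],o['ft_force'],o['opening'])
T=robot.snapshot('top')['img'];S=robot.snapshot('scene')['img']
c=np.array([.570,-.0165]);b=box(c,-.18,.052,.014,.204,.234);Y,G,M=(0,255,255),(0,200,0),(255,0,255)
p=[(b[1],Y),(b[0],G),(circ(c,.03,.17),M)]
cv2.imwrite("pics/g4.png",np.hstack([panel('top',T,262,158,50,50,8,p,1.8,.6),panel('scene',S,252,180,50,50,8,p,1.8,.6)]))
E
```

```text
time: 2.35
tcp_pos: [0.5686, -0.0142, 0.2267]
ee_rot: [-3.142, -0.001, 2.96]
ft_force: [-0.3, -0.2, -0.4]
opening: 0.758
finger_force: 0.0
[ 0.56861   -0.0142478  0.2267026] [-0.27915124 -0.19242186 -0.43868498] 0.7581852436219354
```

View pics/g4.png

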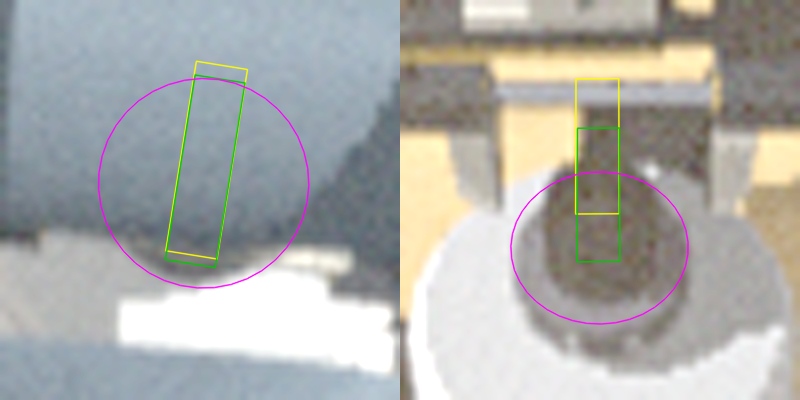

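The fingers straddle the bar: scene finger edges at crop x 500 and 710, with the bar at about 602. I'll close gently.

```bash
echo '[[0, 0, 0, 0, 0, 0, 0.4], [0, 0, 0, 0, 0, 0, 0.3], [0, 0, 0, 0, 0, 0, 0.2], [0, 0, 0, 0, 0, 0, 0.1], [0, 0, 0, 0, 0, 0, 0.05], [0, 0, 0, 0, 0, 0, 0.05], [0, 0, 0, 0, 0, 0, 0], [0, 0, 0, 0, 0, 0, 0]]' | python3 inch.py 5; python3 -c "
from cell import robot
o=robot.get_obs();print(o['tcp_pos'],o['ft_force'],o['torque'],o['ee_rot'])"
```

```text
time: 3.12
tcp_pos: [0.5693, -0.015, 0.2274]
ee_rot: [-3.142, 0.0, 2.96]
ft_force: [0.2, 0.3, -0.5]
opening: 0.147
finger_force: 5.0
[ 0.56927507 -0.01501528  0.22743961] [ 0.15999093  0.32058143 -0.51599023] [-0.06134745 -0.03571124 -0.0360161 ] [-3.14155023e+00  5.40730707e-05  2.95976767e+00]
```

The bar is gripped (13.7 mm) with almost no side force, so the estimate was good. Now I'll turn it clockwise.

```bash
echo '[[0, 0, 0, 0, 0, 0, 0], [0, 0, 0, 0, 0, 0, 0], [0, 0, 0, 0, 0, 0.08, 0], [0, 0, 0, 0, 0, 0.16, 0], [0, 0, 0, 0, 0, 0.24, 0], [0, 0, 0, 0, 0, 0.32, 0], [0, 0, 0, 0, 0, 0.4, 0], [0, 0, 0, 0, 0, 0.48, 0], [0, 0, 0, 0, 0, 0.56, 0]]' | python3 inch.py 25; python3 -c "
from cell import robot
o=robot.get_obs();print(o['tcp_pos'],o['ft_force'],o['torque'],o['ee_rot'])"
```

```text
time: 3.87
tcp_pos: [0.5693, -0.0149, 0.2275]
ee_rot: [3.141, 0.0, 2.396]
ft_force: [0.6, 1.9, 1.3]
opening: 0.145
finger_force: 25.0
[ 0.56934772 -0.01487504  0.22747815] [0.57157005 1.88450009 1.29187299] [ 0.43351312 -0.12405175  0.04757844] [3.14119529e+00 4.62614371e-05 2.39586101e+00]
```

To row units: -0.0016 m is -0.16, -0.0012 m is -0.12.

```bash
echo '[[0, 0, -0.03, 0, 0, 0.08, 0], [0, 0, -0.06, 0, 0, 0.16, 0], [0, 0, -0.09, 0, 0, 0.24, 0], [0, 0, -0.12, 0, 0, 0.32, 0], [0, 0, -0.16, 0, 0, 0.4, 0]]' | python3 inch.py 25; python3 -c "
from cell import robot
o=robot.get_obs();print(o['tcp_pos'],o['ft_force'],o['torque'],o['ee_rot'])"
```

```text
time: 4.28
tcp_pos: [0.5695, -0.0146, 0.2292]
ee_rot: [3.141, -0.0, 1.996]
ft_force: [1.1, 1.5, 1.3]
opening: 0.152
finger_force: 25.0
[ 0.56953167 -0.01463585  0.22922734] [1.09000448 1.45233159 1.30048613] [ 0.48567728 -0.24137513  0.06450115] [ 3.14055640e+00 -2.35414111e-04  1.99591895e+00]
```

To row units: -0.0004 m is -0.04, -0.004 m is -0.4.

```bash
echo '[[0, 0, -0.04, 0, 0, 0.1, 0], [0, 0, -0.08, 0, 0, 0.2, 0], [0, 0, -0.12, 0, 0, 0.3, 0], [0, 0, -0.16, 0, 0, 0.4, 0], [0, 0, -0.2, 0, 0, 0.5, 0], [0, 0, -0.24, 0, 0, 0.6, 0], [0, 0, -0.28, 0, 0, 0.7, 0], [0, 0, -0.32, 0, 0, 0.8, 0], [0, 0, -0.36, 0, 0, 0.9, 0], [0, 0, -0.4, 0, 0, 1, 0]]' | python3 inch.py 25
```

```text
time: 5.12
tcp_pos: [0.5708, -0.0142, 0.2335]
ee_rot: [3.139, -0.004, 0.995]
ft_force: [8.9, 5.1, -1.7]
opening: 0.145
finger_force: 25.0
```

```bash
echo '[[0, 0, -0.04, 0, 0, 0.1, 0], [0, 0, -0.08, 0, 0, 0.2, 0], [0, 0, -0.12, 0, 0, 0.3, 0], [0, 0, -0.16, 0, 0, 0.4, 0], [0, 0, -0.2, 0, 0, 0.5, 0], [0, 0, -0.24, 0, 0, 0.6, 0], [0, 0, -0.28, 0, 0, 0.7, 0], [0, 0, -0.32, 0, 0, 0.8, 0], [0, 0, -0.36, 0, 0, 0.9, 0], [0, 0, -0.4, 0, 0, 1, 0]]' | python3 inch.py 25; python3 -c "
from cell import robot
o=robot.get_obs();print(o['torque'],o['qpos'][5])"
```

```text
time: 5.95
tcp_pos: [0.5711, -0.015, 0.2377]
ee_rot: [3.141, -0.005, -0.005]
ft_force: [7.6, -1.2, -2.0]
opening: 0.147
finger_force: 25.0
[-0.00342672 -1.6737039   0.02616587] 1.4677625485311705
```

To row units: 0.0015 m is 0.15, -0.004 m is -0.4.

```bash
echo '[[0.1, 0, -0.04, 0, 0, 0.1, 0], [0.15, 0, -0.08, 0, 0, 0.2, 0], [0.15, 0, -0.12, 0, 0, 0.3, 0], [0.15, 0, -0.16, 0, 0, 0.4, 0], [0.15, 0, -0.2, 0, 0, 0.5, 0], [0.15, 0, -0.24, 0, 0, 0.6, 0], [0.15, 0, -0.28, 0, 0, 0.7, 0], [0.15, 0, -0.32, 0, 0, 0.8, 0], [0.15, 0, -0.36, 0, 0, 0.9, 0], [0.15, 0, -0.4, 0, 0, 1, 0]]' | python3 inch.py 25; python3 -c "
from cell import robot
o=robot.get_obs();print(o['torque'],o['qpos'][5])"
```

```text
time: 6.78
tcp_pos: [0.5713, -0.0155, 0.2414]
ee_rot: [-3.141, -0.002, -1.005]
ft_force: [2.6, -3.2, 0.2]
opening: 0.15
finger_force: 25.0
[-0.56332016 -0.30110801  0.0893131 ] 2.4681171972089655
```

To row units: -0.0012 m is -0.12, -0.0008 m is -0.08.

```bash
echo '[[0, 0, -0.04, 0, 0, 0.1, 0], [0, 0, -0.08, 0, 0, 0.2, 0], [0, 0, -0.12, 0, 0, 0.3, 0], [0, 0, -0.12, 0, 0, 0.3, 0]]' | python3 inch.py 25; echo '[[0, 0, -0.04, 0, 0, 0, 0], [0, 0, -0.08, 0, 0, 0, 0], [0, 0, -0.12, 0, 0, 0, 0], [0, 0, -0.12, 0, 0, 0, 0]]' | python3 inch.py 25
```

```text
time: 7.12
tcp_pos: [0.5711, -0.0155, 0.2425]
ee_rot: [-3.141, -0.001, -1.305]
ft_force: [1.7, -3.9, 1.4]
opening: 0.148
finger_force: 25.0
time: 7.45
tcp_pos: [0.571, -0.0154, 0.243]
ee_rot: [-3.141, -0.001, -1.297]
ft_force: [4.1, -4.8, -4.7]
opening: 0.152
finger_force: 25.0
```

To row units: -0.0008 m is -0.08, -0.0005 m is -0.05.

```bash
echo '[[0, 0, -0.05, 0, 0, 0, 0], [0, 0, -0.08, 0, 0, 0, 0], [0, 0, -0.08, 0, 0, 0, 0]]' | python3 inch.py 25
```

```text
time: 7.7
tcp_pos: [0.571, -0.0155, 0.2438]
ee_rot: [-3.142, -0.001, -1.297]
ft_force: [4.0, -4.2, -5.7]
opening: 0.149
finger_force: 25.0
```

To row units: -0.0015 m is -0.15, -0.001 m is -0.1.

```bash
echo '[[0, 0, -0.05, 0, 0, 0, 0], [0, 0, -0.1, 0, 0, 0, 0], [0, 0, -0.15, 0, 0, 0, 0], [0, 0, -0.15, 0, 0, 0, 0]]' | python3 inch.py 25
```

```text
time: 8.03
tcp_pos: [0.5709, -0.0154, 0.2453]
ee_rot: [3.142, -0.001, -1.297]
ft_force: [3.4, -4.8, -4.5]
opening: 0.15
finger_force: 25.0
```

The nut rises freely at a steady 4–5 N (its weight plus friction), so it is released. I'll ease the side load and lift.

To row units: 0.0007 m is 0.07, 0.0004 m is 0.04.

```bash
echo '[[0.04, 0, -0.1, 0, 0, 0, 0], [0.07, 0, -0.2, 0, 0, 0, 0], [0.07, 0, -0.3, 0, 0, 0, 0], [0.07, 0, -0.4, 0, 0, 0, 0], [0.07, 0, -0.5, 0, 0, 0, 0], [0.07, 0, -0.6, 0, 0, 0, 0]]' | python3 inch.py 25
```

```text
time: 8.53
tcp_pos: [0.5708, -0.0156, 0.2518]
ee_rot: [3.141, 0.0, -1.3]
ft_force: [2.0, -1.3, -2.5]
opening: 0.146
finger_force: 25.0
```

To row units: -0.065 m is -6.5, -0.06 m is -6.

```bash
echo '[[0, 0, -0.5, 0, 0, 0, 0], [0, 0, -1.2, 0, 0, 0, 0], [0, 0, -2.2, 0, 0, 0, 0], [0, 0, -3.6, 0, 0, 0, 0], [0, 0, -5, 0, 0, 0, 0], [0, 0, -6, 0, 0, 0, 0], [0, 0, -6.5, 0, 0, 0, 0]]' | python3 inch.py 25; python3 d.py .487 .309 .3168 -1.3
```

```text
time: 9.12
tcp_pos: [0.5713, -0.0156, 0.3189]
ee_rot: [-3.139, -0.001, -1.3]
ft_force: [0.5, 0.1, -0.8]
opening: 0.149
finger_force: 25.0
d [-0.3353 -0.0056  0.0019] rot [-0.0023 -0.0007 -0.0001] yaw -1.3 q6 2.762
```

```bash
echo '[[-1, 0, 0, 0, 0, -0.08, 0], [-3, -0.1, 0, 0, 0, -0.18, 0], [-6, -0.1, 0, 0, 0, -0.28, 0], [-9, -0.2, 0, 0, 0, -0.38, 0], [-12, -0.2, 0, 0, 0, -0.48, 0], [-15, -0.3, 0, 0, 0, -0.58, 0], [-18, -0.3, 0, 0, 0, -0.68, 0], [-21, -0.4, 0, 0, 0, -0.78, 0], [-24, -0.4, 0, 0, 0, -0.88, 0], [-26.5, -0.5, 0, 0, 0, -0.98, 0]]' | python3 inch.py 25;python3 d.py .487 .309 .317 -0.3
```

```text
time: 9.95
tcp_pos: [0.5039, 0.2428, 0.3168]
ee_rot: [-3.142, 0.0, -0.315]
ft_force: [-0.4, -0.3, -1.1]
opening: 0.142
finger_force: 25.0
d [-0.0366 -0.0577 -0.0002] rot [-0.      0.0005 -0.0146] yaw -0.315 q6 2.251
```

```bash
echo '[[-1.5, -2, 0, 0, 0, 0, 0], [-2.7, -4, 0, 0, 0, 0, 0], [-3.4, -5.3, 0.5, 0, 0, 0, 0], [-3.66, -5.77, 2.5, 0, 0, 0, 0], [-3.66, -5.77, 5.5, 0, 0, 0, 0], [-3.66, -5.77, 9, 0, 0, 0, 0], [-3.66, -5.77, 12.5, 0, 0, 0, 0], [-3.66, -5.77, 16, 0, 0, 0, 0], [-3.66, -5.77, 19, 0, 0, 0, 0], [-3.66, -5.77, 21, 0, 0, 0, 0]]' | python3 inch.py 25;echo '[[0, 0, 1.2, 0, 0, 0, 0], [0, 0, 2.2, 0, 0, 0, 0], [0, 0, 2.8, 0, 0, 0, 0], [0, 0, 3, 0, 0, 0, 0]]' | python3 inch.py 25;python3 d.py .487 .309 .064 -0.3
```

```text
time: 10.78
tcp_pos: [0.4872, 0.3064, 0.1034]
ee_rot: [3.139, 0.003, -0.32]
ft_force: [1.6, 0.3, -2.2]
opening: 0.151
finger_force: 25.0
time: 11.12
tcp_pos: [0.4885, 0.3073, 0.0765]
ee_rot: [-3.142, -0.0, -0.32]
ft_force: [0.5, -0.7, -1.1]
opening: 0.15
finger_force: 25.0
d [-0.002  -0.0011  0.0125] rot [-0.     -0.     -0.0203] yaw -0.32 q6 2.372
```

Take a look before lowering.

Run:
```python
from ov import *
from cell import robot
T=robot.snapshot('top')['img'];S=robot.snapshot('scene')['img']
z=robot.get_obs()['tcp_pos'][2]-.0574;c=robot.get_obs()['tcp_pos'][:2];Y,G,M=(0,255,255),(0,200,0),(255,0,255)
p=[(box([.487,.309],-.165,.13,.13,0,.018)[1],Y),(circ(c,.0195,z),M)]
g=np.array([.571,-.0155])
pb=[(circ(g,.03,.15),G),(circ(g,.03,.17),M)]
a=np.hstack([panel('top',T,126,186,66,66,6,p,1.4,.8),panel('scene',S,345,165,66,66,6,p,1.4,.8)])
b=np.hstack([panel('top',T,267,160,40,20,10,pb,1.8,.7)[:200],panel('scene',S,257,195,39,39,10,pb,1.8,.7)[80:280]])
b=b[:,:792];b=cv2.copyMakeBorder(b,0,0,0,792-b.shape[1],cv2.BORDER_CONSTANT)
cv2.imwrite("pics/g5.png",np.vstack([a,b]))
```

```text
(no output)
```

View pics/g5.png

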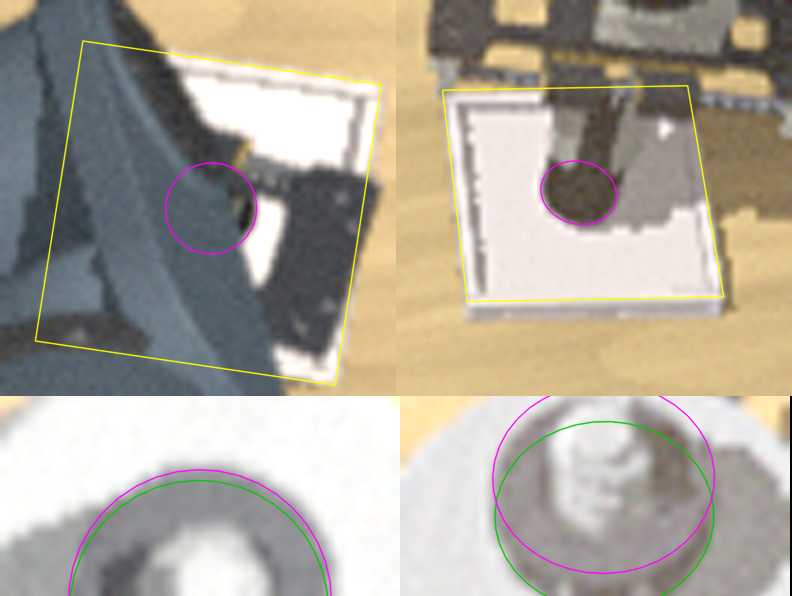

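The nut hangs upright over the dish centre (scene crop 580,192). The burr stayed on the boss and matches axis (0.571, −0.0155). Now I'll lower the nut.

To row units: 0.0115 m is 1.15, 0.0095 m is 0.95.

```bash
echo '[[-0.1, 0, 0.4, 0, 0, 0, 0], [-0.2, -0.1, 0.7, 0, 0, 0, 0], [-0.2, -0.1, 0.95, 0, 0, 0, 0], [-0.2, -0.1, 1.15, 0, 0, 0, 0], [-0.2, -0.1, 1.15, 0, 0, 0, 0]]' | python3 inch.py 25;echo '[[0, 0, 0.05, 0, 0, 0, 0], [0, 0, 0.1, 0, 0, 0, 0], [0, 0, 0.1, 0, 0, 0, 0]]' | python3 inch.py 25
```

```text
time: 11.63
tcp_pos: [0.4866, 0.3089, 0.0649]
ee_rot: [3.141, 0.0, -0.32]
ft_force: [0.3, -0.1, -2.2]
opening: 0.147
finger_force: 25.0
time: 11.88
tcp_pos: [0.4868, 0.3089, 0.0642]
ee_rot: [-3.142, 0.0, -0.32]
ft_force: [-0.8, 0.5, -1.5]
opening: 0.151
finger_force: 25.0
```

To row units: 0.001 m is 0.1, 0.0005 m is 0.05.

```bash
echo '[[0, 0, 0.05, 0, 0, 0, 0], [0, 0, 0.1, 0, 0, 0, 0], [0, 0, 0.1, 0, 0, 0, 0]]' | python3 inch.py 25;echo '[[0, 0, 0.05, 0, 0, 0, 0], [0, 0, 0.08, 0, 0, 0, 0], [0, 0, 0.08, 0, 0, 0, 0]]' | python3 inch.py 25
```

```text
time: 12.13
tcp_pos: [0.487, 0.309, 0.0638]
ee_rot: [-3.141, -0.0, -0.32]
ft_force: [-0.4, -2.1, 4.5]
opening: 0.146
finger_force: 25.0
time: 12.38
tcp_pos: [0.4873, 0.3089, 0.0636]
ee_rot: [-3.141, -0.001, -0.32]
ft_force: [-1.4, -2.4, 10.9]
opening: 0.144
finger_force: 25.0
```

```bash
echo '[[0, 0, -0.07, 0, 0, 0, 0], [0, 0, -0.07, 0, 0, 0, 0.2], [0, 0, -0.07, 0, 0, 0, 0.3], [0, 0, -0.07, 0, 0, 0, 0.4], [0, 0, -0.07, 0, 0, 0, 0.5], [0, 0, -0.07, 0, 0, 0, 0.5]]' | python3 inch.py 5;echo '[[0, 0, -0.8, 0, 0, 0, 0.5], [0, 0, -2.5, 0, 0, 0, 0.5], [0, 0, -5.5, 0, 0, 0, 0.5], [0, 0, -9, 0, 0, 0, 0.6], [0, 0, -12.5, 0, 0, 0, 0.8], [0, 0, -16.5, 0, 0, 0, 1], [0, 0, -20, 0, 0, 0, 1], [0, 0, -22, 0, 0, 0, 1]]' | python3 inch.py;python3 d.py .571 -.0155 .29 -0.18
```

```text
time: 12.88
tcp_pos: [0.4867, 0.3089, 0.063]
ee_rot: [3.141, 0.0, -0.32]
ft_force: [-0.0, -0.8, -0.5]
opening: 0.439
finger_force: 0.0
time: 13.55
tcp_pos: [0.4873, 0.3092, 0.2882]
ee_rot: [-3.138, -0.004, -0.32]
ft_force: [0.2, 0.4, 0.0]
opening: 0.809
finger_force: 0.0
d [ 0.1817  0.2819 -0.0022] rot [-0.0036 -0.0039 -0.1402] yaw -0.32 q6 2.376
```

The nut is released in the dish. Next is the burr: tool yaw 0, TCP at z = 0.1715, so the tips stay 2 mm above its underside.

To row units: 0.273 m is 27.3, 0.255 m is 25.5.

```bash
echo '[[0.8, 1.2, -0.2, 0, 0, 0, 1], [2.4, 3.7, -0.2, 0, 0, -0.04, 1], [4.4, 6.8, -0.2, 0, 0, -0.08, 1], [6.4, 10, -0.2, 0, 0, -0.12, 1], [8.4, 13.1, -0.2, 0, 0, -0.16, 1], [10.4, 16.2, -0.2, 0, 0, -0.2, 1], [12.4, 19.3, -0.2, 0, 0, -0.24, 1], [14.4, 22.4, -0.2, 0, 0, -0.28, 1], [16.4, 25.5, -0.2, 0, 0, -0.32, 1], [17.6, 27.3, -0.2, 0, 0, -0.32, 1]]' | python3 inch.py;echo '[[0.55, 0.85, 0, 0, 0, 0, 1], [0.55, 0.85, 0, 0, 0, 0, 1], [0.55, 0.85, 0, 0, 0, 0, 1]]' | python3 inch.py;python3 d.py .571 -.0155 .1715 0
```

```text
time: 14.38
tcp_pos: [0.5677, -0.0094, 0.2844]
ee_rot: [3.141, 0.001, 0.0]
ft_force: [-0.3, 0.2, -0.1]
opening: 1.0
finger_force: 0.0
time: 14.63
tcp_pos: [0.573, -0.0138, 0.2846]
ee_rot: [-3.141, 0.001, -0.001]
ft_force: [0.9, -0.6, 0.2]
opening: 1.0
finger_force: 0.0
d [-0.0019  0.0018  0.1131] rot [-0.0004  0.0011 -0.0009] yaw -0.001 q6 1.466
```

To row units: 0.03 m is 3, 0.078 m is 7.8.

```bash
echo '[[-0.2, 0.2, 1, 0, 0, 0, 1], [-0.2, 0.2, 3, 0, 0, 0, 1], [-0.2, 0.2, 5.5, 0, 0, 0, 1], [-0.2, 0.2, 7.2, 0, 0, 0, 1], [-0.2, 0.2, 7.8, 0, 0, 0, 1], [-0.2, 0.2, 7.8, 0, 0, 0, 1]]' | python3 inch.py;python3 d.py .571 -.0155 .1715 0
python3 - <<'E'
from ov import *
from cell import robot
T=robot.snapshot('top')['img'];S=robot.snapshot('scene')['img']
Y,G,M=(0,255,255),(0,200,0),(255,0,255)
p=[(circ([.487,.309],.0195,.006),M)];pb=[(circ([.571,-.0155],.03,.17),M)]
a=np.hstack([panel('top',T,136,196,50,50,6,p,1.4,.8),panel('scene',S,350,170,50,50,6,p,1.4,.8)])
b=panel('scene',S,240,190,75,50,8,pb,1.8,.7);b=b[:,:600]
cv2.imwrite("pics/g6.png",cv2.resize(np.vstack([a,b[:300]]),None,fx=1,fy=1))
E
```

```text
time: 15.13
tcp_pos: [0.5703, -0.0151, 0.2055]
ee_rot: [-3.141, 0.003, 0.001]
ft_force: [0.3, -0.9, 0.7]
opening: 0.996
finger_force: 0.0
d [0.0008 0.0004 0.034 ] rot [-0.0004  0.003   0.0011] yaw 0.001 q6 1.462
```

View pics/g6.png

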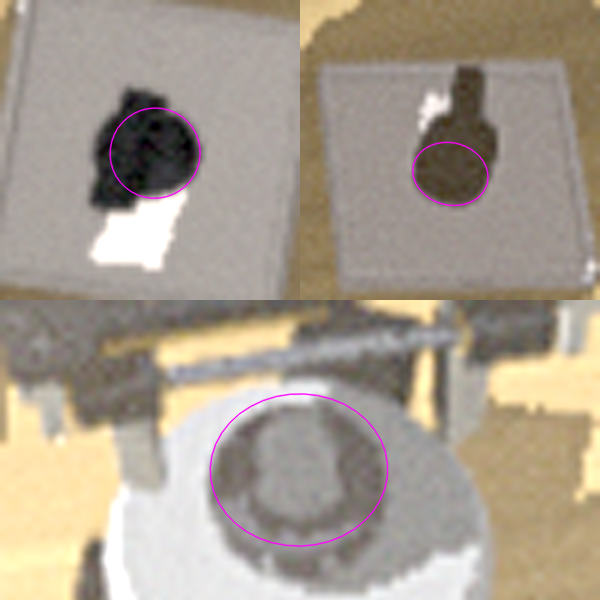

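The nut stands upright in the dish (top crop 150,150) and the fingers straddle the burr evenly. I'll descend and close softly.

```bash
echo '[[0.05, 0, 1.2, 0, 0, 0, 1], [0.05, 0, 2.4, 0, 0, 0, 1], [0.05, 0, 3.1, 0, 0, 0, 1], [0.05, 0, 3.4, 0, 0, 0, 1], [0.05, 0, 3.4, 0, 0, 0, 0.8], [0.05, 0, 3.4, 0, 0, 0, 0.7], [0.05, 0, 3.4, 0, 0, 0, 0.6], [0.05, 0, 3.4, 0, 0, 0, 0.5], [0.05, 0, 3.4, 0, 0, 0, 0.5]]' | python3 inch.py 5;echo '[[0, 0, 0, 0, 0, 0, 0.4], [0, 0, 0, 0, 0, 0, 0.4], [0, 0, 0, 0, 0, 0, 0.4]]' | python3 inch.py 5
```

```text
time: 15.98
tcp_pos: [0.572, -0.0162, 0.1735]
ee_rot: [3.142, -0.001, -0.0]
ft_force: [0.2, -0.4, 0.6]
opening: 0.69
finger_force: 0.0
time: 16.23
tcp_pos: [0.572, -0.0161, 0.1734]
ee_rot: [3.142, -0.001, -0.0]
ft_force: [-0.7, 0.8, 2.5]
opening: 0.66
finger_force: 5.0
```

```bash
echo '[[0, 0, 0, 0, 0, 0, 0.3], [0, 0, 0, 0, 0, 0, 0.3], [0, 0, 0, 0, 0, 0, 0.3], [0, 0, -0.3, 0, 0, 0, 0.3], [0, 0, -0.8, 0, 0, 0, 0.3], [0, 0, -1.5, 0, 0, 0, 0.3], [0, 0, -2.3, 0, 0, 0, 0.3], [0, 0, -2.3, 0, 0, 0, 0.3]]' | python3 inch.py 30
```

```text
time: 16.9
tcp_pos: [0.5726, -0.0162, 0.198]
ee_rot: [3.141, -0.002, -0.0]
ft_force: [1.1, 0.0, -1.2]
opening: 0.655
finger_force: 30.0
```

To row units: -0.082 m is -8.2, -0.078 m is -7.8.

```bash
echo '[[0, 0, -1, 0, 0, 0, 0.3], [0, 0, -2.2, 0, 0, 0, 0.3], [0, 0, -3.6, 0, 0, 0, 0.3], [0, 0, -5.2, 0, 0, 0, 0.3], [0, 0, -6.6, 0, 0, 0, 0.3], [0, 0, -7.8, 0, 0, 0, 0.3], [0, 0, -8.2, 0, 0, 0, 0.3], [0, 0, -8.2, 0, 0, 0, 0.3]]' | python3 inch.py 30;python3 d.py .468 -.329 .28 0
```

```text
time: 17.57
tcp_pos: [0.5721, -0.0162, 0.2793]
ee_rot: [3.141, -0.002, -0.0]
ft_force: [0.4, -0.5, -2.6]
opening: 0.656
finger_force: 30.0
d [-0.1041  0.3129 -0.0009] rot [ 0.0002 -0.0017 -0.0002] yaw -0.0 q6 1.461
```

To row units: 0.304 m is 30.4, 0.282 m is 28.2.

```bash
echo '[[-0.5, 1.2, 0, 0, 0, 0, 0.3], [-1.3, 4, 0, 0, 0, 0, 0.3], [-2.5, 7.5, 0, 0, 0, 0, 0.3], [-3.7, 11, 0, 0, 0, 0, 0.3], [-4.8, 14.5, 0, 0, 0, 0, 0.3], [-6, 18, 0, 0, 0, 0, 0.3], [-7.2, 21.5, 0, 0, 0, 0, 0.3], [-8.3, 25, 0, 0, 0, 0, 0.3], [-9.4, 28.2, 0, 0, 0, 0, 0.3], [-10.1, 30.4, 0, 0, 0, 0, 0.3]]' | python3 inch.py 30;echo '[[-0.3, 0.9, 1, 0, 0, 0, 0.3], [-0.3, 0.9, 3.5, 0, 0, 0, 0.3], [-0.3, 0.9, 7, 0, 0, 0, 0.3], [-0.3, 0.9, 10.5, 0, 0, 0, 0.3], [-0.3, 0.9, 14, 0, 0, 0, 0.3], [-0.3, 0.9, 17, 0, 0, 0, 0.3], [-0.3, 0.9, 19, 0, 0, 0, 0.3], [-0.3, 0.9, 20, 0, 0, 0, 0.3], [-0.3, 0.9, 20, 0, 0, 0, 0.3]]' | python3 inch.py;python3 d.py .468 -.329 .031 0
python3 - <<'E'
from ov import *
from cell import robot
T=robot.snapshot('top')['img'];S=robot.snapshot('scene')['img']
o=robot.get_obs()['tcp_pos'];Y,G,M=(0,255,255),(0,200,0),(255,0,255)
p=[(box([.468,-.329],.146,.17,.17,0,.018)[1],Y),(circ(o[:2],.03,o[2]-.0234),M)]
cv2.imwrite("pics/g7.png",np.hstack([panel('top',T,364,180,88,88,4,p,1.4,.8),panel('scene',S,128,182,88,88,4,p,1.4,.8)]))
E
```

```text
time: 18.4
tcp_pos: [0.4687, -0.3229, 0.2771]
ee_rot: [-3.141, 0.002, -0.002]
ft_force: [-0.8, 0.4, -2.4]
opening: 0.654
finger_force: 30.0
time: 19.15
tcp_pos: [0.4665, -0.3279, 0.0755]
ee_rot: [-3.139, 0.004, 0.0]
ft_force: [0.1, 0.5, -2.8]
opening: 0.653
finger_force: 30.0
d [0.0017 0.0013 0.0445] rot [-0.0031  0.0037  0.0001] yaw 0.0 q6 0.876
```

View pics/g7.png

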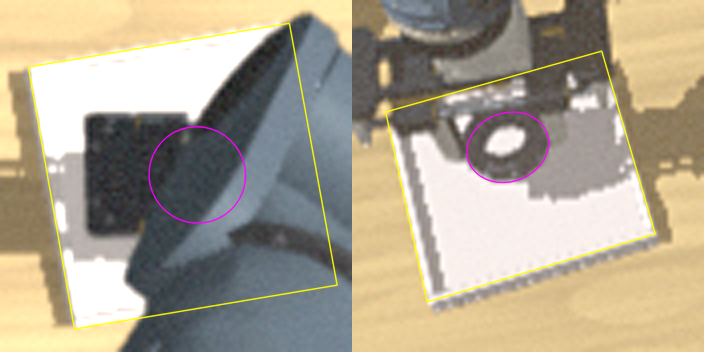

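The burr is held level over the plate (scene crop 508,147). I'll lower it gently.

```bash
echo '[[0.15, 0.1, 1, 0, 0, 0, 0.3], [0.15, 0.1, 2.2, 0, 0, 0, 0.3], [0.15, 0.1, 3.2, 0, 0, 0, 0.3], [0.15, 0.1, 3.9, 0, 0, 0, 0.3], [0.15, 0.1, 4.2, 0, 0, 0, 0.3], [0.15, 0.1, 4.3, 0, 0, 0, 0.3]]' | python3 inch.py;echo '[[0, 0, 0.05, 0, 0, 0, 0.3], [0, 0, 0.1, 0, 0, 0, 0.3], [0, 0, 0.1, 0, 0, 0, 0.3]]' | python3 inch.py
```

```text
time: 19.75
tcp_pos: [0.469, -0.3299, 0.0343]
ee_rot: [-3.141, 0.001, -0.0]
ft_force: [-0.5, -0.7, -2.2]
opening: 0.653
finger_force: 30.0
time: 20.0
tcp_pos: [0.4695, -0.3302, 0.0344]
ee_rot: [3.141, -0.0, -0.0]
ft_force: [-0.2, -0.5, -2.7]
opening: 0.655
finger_force: 30.0
```

```bash
echo '[[0, 0, 0.05, 0, 0, 0, 0.3], [0, 0, 0.1, 0, 0, 0, 0.3], [0, 0, 0.1, 0, 0, 0, 0.3]]' | python3 inch.py
```

```text
time: 20.25
tcp_pos: [0.4693, -0.3301, 0.0332]
ee_rot: [3.142, -0.0, -0.0]
ft_force: [0.2, 0.1, -2.7]
opening: 0.65
finger_force: 30.0
```

To row units: 0.002 m is 0.2, 0.0015 m is 0.15.

```bash
echo '[[0, 0, 0.05, 0, 0, 0, 0.3], [0, 0, 0.1, 0, 0, 0, 0.3], [0, 0, 0.15, 0, 0, 0, 0.3], [0, 0, 0.2, 0, 0, 0, 0.3], [0, 0, 0.2, 0, 0, 0, 0.3]]' | python3 inch.py;echo '[[0, 0, 0.05, 0, 0, 0, 0.3], [0, 0, 0.1, 0, 0, 0, 0.3], [0, 0, 0.1, 0, 0, 0, 0.3]]' | python3 inch.py
```

```text
time: 20.67
tcp_pos: [0.4693, -0.3301, 0.031]
ee_rot: [-3.141, 0.0, -0.0]
ft_force: [-0.4, -0.1, -2.3]
opening: 0.654
finger_force: 30.0
time: 20.92
tcp_pos: [0.4693, -0.3301, 0.03]
ee_rot: [-3.141, 0.0, -0.0]
ft_force: [-0.1, -0.7, -2.2]
opening: 0.661
finger_force: 30.0
```

```bash
echo '[[0, 0, 0.05, 0, 0, 0, 0.3], [0, 0, 0.1, 0, 0, 0, 0.3], [0, 0, 0.1, 0, 0, 0, 0.3]]' | python3 inch.py
```

```text
time: 21.17
tcp_pos: [0.4694, -0.3301, 0.0295]
ee_rot: [3.142, -0.0, -0.0]
ft_force: [-2.2, 1.0, 3.2]
opening: 0.65
finger_force: 30.0
```

The burr is on the floor of the plate, so I'll release it.

To row units: -0.22 m is -22, -0.2 m is -20.

```bash
echo '[[0, 0, 0, 0, 0, 0, 0.7], [0, 0, 0, 0, 0, 0, 0.75], [0, 0, 0, 0, 0, 0, 0.8], [0, 0, 0, 0, 0, 0, 0.85], [0, 0, 0, 0, 0, 0, 0.85], [0, 0, 0, 0, 0, 0, 0.85]]' | python3 inch.py 5;echo '[[0, 0, -0.8, 0, 0, 0, 0.85], [0, 0, -2.5, 0, 0, 0, 0.85], [0, 0, -5.5, 0, 0, 0, 0.85], [0, 0, -9, 0, 0, 0, 0.9], [0, 0, -12.5, 0, 0, 0, 1], [0, 0, -16.5, 0, 0, 0, 1], [0, 0, -20, 0, 0, 0, 1], [0, 0, -22, 0, 0, 0, 1], [-2, -2, -22, 0, 0, 0, 1], [-5, -5, -22, 0, 0, 0, 1]]' | python3 inch.py;echo '[[-3, -3, 0, 0, 0, 0, 1], [-6, -6, 0, 0, 0, 0, 1], [-8, -9, 0, 0, 0, 0, 1], [-9, -11, 0, 0, 0, 0, 1], [-9, -11.5, 0, 0, 0, 0, 1], [-9, -11.5, 0, 0, 0, 0, 1]]' | python3 inch.py
python3 - <<'E'
from cell import robot
import cv2,numpy as np
T=robot.snapshot('top')['img'];S=robot.snapshot('scene')['img']
c=lambda i,x,y,w,h,k:cv2.resize(i[y:y+h,x:x+w],None,fx=k,fy=k,interpolation=cv2.INTER_CUBIC)
cv2.imwrite("pics/g8.png",np.vstack([c(T,110,50,360,160*1,2)[:0],c(T,60,50,400,260,2)[:0].reshape(0,800,3) if 0 else c(T,60,90,400,150,1.75),c(S,100,130,400,150,1.75)]))
E
```

```text
time: 21.67
tcp_pos: [0.4693, -0.3301, 0.0291]
ee_rot: [3.142, -0.0, -0.0]
ft_force: [0.0, -0.7, -0.1]
opening: 0.848
finger_force: 0.0
time: 22.5
tcp_pos: [0.4206, -0.2815, 0.2507]
ee_rot: [3.139, -0.003, -0.001]
ft_force: [-0.1, -0.5, -0.4]
opening: 1.002
finger_force: 0.0
time: 23.0
tcp_pos: [0.3299, -0.1649, 0.2499]
ee_rot: [3.141, -0.001, 0.001]
ft_force: [0.5, -1.0, 0.7]
opening: 0.998
finger_force: 0.0Traceback (most recent call last):
  File "<stdin>", line 5, in <module>
    return _nx.concatenate(arrs, 0, dtype=dtype, casting=casting)
           ~~~~~~~~~~~~~~~^^^^^^^^^^^^^^^^^^^^^^^^^^^^^^^^^^^^^^^
ValueError: all the input array dimensions except for the concatenation axis must match exactly, but along dimension 1, the array at index 0 has size 720 and the array at index 1 has size 700
```

Run:
```python
from cell import robot
import cv2,numpy as np
T=robot.snapshot('top')['img'];S=robot.snapshot('scene')['img']
c=lambda i,x,y,w,h,k:cv2.resize(i[y:y+h,x:x+w],None,fx=k,fy=k,interpolation=cv2.INTER_CUBIC)
cv2.imwrite("pics/g8.png",np.vstack([c(T,60,90,400,170,1.75),c(S,100,130,400,170,1.75)]))
```

```text
(no output)
```

View pics/g8.png

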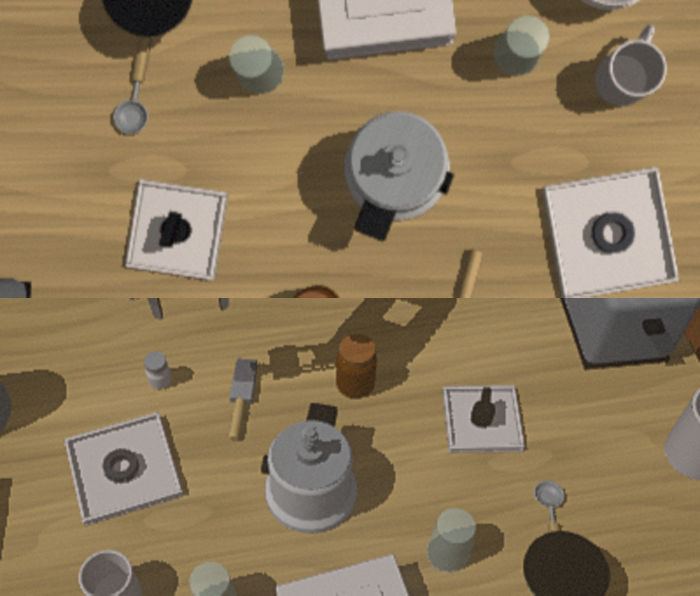

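The nut stands upright in the small dish (top crop 175,230) and the burr lies flat in the big plate (612,232). The shaft is bare and everything else is where it was, so I'm handing in the job.

```bash
python3 -c "
from cell import robot
print(robot.finish_job())"
```

```text
the job is handed in; nothing more can be done
None
```

I unscrewed the nut and stood it upright in the small dish, laid the burr flat on the big plate, and handed the job in at about 23 s; the last pictures show the other things where they were.

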